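Park the captive screw and open the battery bay

TASK

Open the battery bay of the stall's blue lamp pack. The red captive screw on its aluminium cover is already out of its nut but its spring still holds it down: draw the red knob up lightly until the thread catches in the white bush and wind it counter-clockwise right up until it stays up, parked at the end of the thread, feeling your way and without forcing the soft thread; then slide the cover fully open by its black bar. Leave the dimmer and everything else on the bench alone.

Things in the scene. Friction and masses are not known exactly. Their poses are not given: they have to be found in the camera images.
- pack: the lamp battery pack: blue steel case, 150 mm (its x) by 300 mm (its y) by 100 mm high, fixed to the table. Origin: centre of its underside, on the table. Its +y runs lengthwise from the captive screw end towards the dimmer end; its flat deck is 100 mm above the table
- knob: red fluted knob of the captive screw, a cylinder 32 mm across, 18 mm high; origin at the centre of its underside, z up along the screw's axis. Axis at x = 0, y = -130 mm in the pack's frame; at rest the underside is 133 mm above the table, 30 mm above the cover's top. Fingers fit all round: the nearest tall thing is the finger bar, 72 mm from axis to axis
- knob_grip (a point): centre of the red knob, 9 mm above its underside: where to grip it from above (142 mm above the table at rest); rises with the screw. Until its thread catches the knob turns almost freely, then it takes up to 0.2 N m; two thread lugs on its shank stand hidden in the bush, at an angle that cannot be seen
- stem (a joint): how far the screw is drawn up, m: 0 = sprung down, about 0.0135 = parked on the land at the end of the thread, 0.0155 = most it can rise. Spring and weight hold it down with 7 N at 0, 11 N when parked. Below 0.011 the shank's tip is still in the pack's nut (already unscrewed from it) and locks the cover
- bush: white plastic threaded bush, 26 mm across, 28 mm high, fixed on the cover round the screw, below the red knob; origin on the screw's axis at the cover's underside, z up. Its soft thread strips if the screw's lugs and the bush press on each other with more than 30 N: by pulling up, pushing down, or turning hard (about 0.3 N m) against the stop
- thread_start (a point): on the screw's axis inside the bush, where its thread begins. Right-hand, coarse, two starts, 22 mm per turn. Drawn up 3 to 10 mm (unknown) the lugs meet the thread's underside; turned counter-clockwise (from above) while drawn up 2 to 8 N beyond the spring, they follow it up and 40 to 150 degrees on slip onto the thread. Drawn less, they butt on its blunt start; let go before, it springs down
- thread_end (a point): on the screw's axis inside the bush, where its thread ends. Once on the thread the lugs have about 2 mm of axial play and the screw stays where it is let go, so it can be regripped. About 130 degrees after catching they drop 0.5 mm onto a flat land, 60 degrees long, ending at a hard stop: anywhere on the land the screw is parked and stays up by itself
- cover (a joint): how far the aluminium bay cover has slid towards the pack's +y, m: 0 = closed, 0.100 = fully open at its stop; it needs about 3 N and stays where it is left. The cover, 146 x 115 x 3 mm, lies on the case (its top 103 mm above the table) and carries bush, screw and finger bar along
- finger_bar (a point): centre of the black finger bar on the cover, 70 mm long (pack's x), 12 mm thick (pack's y), its top 129 mm above the table, this point 116 mm above the table; at y = -57.5 mm in the pack's frame when closed
- dimmer (a joint): small grey dimmer knob on the pack's deck, 22 mm across, up to 44 mm above the deck, at x = -45, y = 118 mm in the pack's frame; rad, 0 at the start; not to be turned
- screw_dish: little steel bowl, 52 mm across, 18 mm high, standing on the pack's deck at its left end; origin at the centre of its underside
- meter: yellow multimeter lying flat, 150 x 76 x 40 mm; origin at the centre of its underside
- screwdriver: orange-handled screwdriver, 190 mm long, lying along the pack's near side; origin on the table under its middle
- dust_brush: wooden brush, 180 mm long, lying along the pack's far side; origin on the table under its middle
- screw_jar: amber jar with white cap, 60 mm across, 75 mm high; origin at the centre of its underside
- loupe: black eyeglass loupe, 38 mm across, 30 mm high, standing on the table; origin at the centre of its underside
- strap_box: green and yellow card box, 100 x 65 x 34 mm; origin at the centre of its underside

How it is judged:
By the outcome, as a careful person would: the job done as asked, in the order asked, and still so for the second after the job is handed in, with the robot touching nothing.
It also fails if it takes over 72 s, if anything falls off the work surface, if the arm or the gripper's body presses on something with over 40 N, if the wrist force passes 120 N, or if a joint passes its speed limit or range.

ROBOT

A 6-joint arm with a two-finger parallel gripper is mounted at the origin on the work surface. World frame = base frame: x ahead of the robot, y to its left, z up, the work surface at z = 0. Lengths are in m, angles in rad, forces in N, time in s.
With the tool pointing down it reaches from about 0.35 to 0.975 m from the base axis. Payload 4.9 kg.
Tool frame: the origin (TCP) lies at the very end of the fingers, on their centre line; the grasp point (between the pads) lies 19 mm behind it (ctrl.grasp_offset is the distance from the TCP to the grasp point, in m); z points along the fingers, y is the line along which they close (so a half turn about z gives the same grasp; the last joint's range is limited). The gripper opens to 85 mm and grips with 20 to 120 N. Pads are 22 mm wide; open, the fingers measure 114 mm over their backs; the gripper's body (76 mm by 85 mm) begins 54 mm behind the grasp point. The pads swing forward as they close: fully open they stand 13 mm farther back than shut.
Start: joints at [1, 0.053, 1.613, -0, 1.476, -0.119], TCP at [0.273, 0.562, 0.231] pointing down, gripper open.
Joint ranges: [-3.01, 3.01], [-1.01, 2.22], [0.06, 2.58], [-1.02, 4.17], [0.09, 2.62], [-3.14, 3.14]. Speed limits (rad/s): [2.57, 2.57, 3.14, 3.14, 3.14, 3.14].

INTERFACE

Orientations are given as a rotation vector (axis times angle).
In Python, from station import ctrl, optics gives the robot as it stands.
- The arm moves only by the shell command python3 -m handwheel 'ROWS' [OPENING] [FORCE]. ROWS is JSON, a list of rows, each an object of numbers: "tx", "ty", "tz": the shift along the tool's x, y, z in mm; "roll": the turn about the tool's z in rad. A call has 1 to 12 rows; each row shifts and turns the commanded pose from where the row before left it, along the tool's axes as they then stand; what a row does not reach is not made up. A row lasts 1/12 s, in which the tool goes at most 41.7 mm and 7.16 degrees, less where a joint would pass 70% of its speed; a pose out of reach is approached as far as the arm can. A call with a gripper value outside its range is refused whole. OPENING is the finger opening in mm, from 0 to 85.4, set as the call begins (- or left out, the last holds). The fingers move at their own pace and stop on an object; FORCE is the grip in N (left out, the last holds). Time passes only in rows, so rows that do not move let the fingers close. It gives the time, the measured TCP pose, the force, the opening and the grip force at its end, in the units of the state.
- ctrl.get_obs(): the state, without advancing time (a new reading comes with each control period).
- optics.get_image(name): name is "scene" or "top"; returns (picture, depth): 420x560x3 uint8, red, green, blue; 420x560 float32, m along the optical axis (not along the pixel's ray), 0 where there is no reading.
- optics.camera_params(name): a dict with "mtx" (3x3 intrinsics, pixels), "extrinsics" (4x4, takes a point from camera to world coordinates). Camera axes: x right, y down, z forward; pixel columns grow to the right and rows downward; lengths in m; the calibration is good to about 2 mm. A picture is of the moment at which its call begins. camera_params takes no time and is no camera call.
- ctrl.finish_job(): hands the job in; it is judged then, once.
The state is a dict: "t": time; "q": joint angles; "dq": joint speeds; "effort": joint torques, N m; "tool_pos": TCP position; "tool_rot": TCP orientation; "contact_force": force on the tool from outside, world axes, zero at the start; "wrist_torque": the same for the moment, N m; "opening": finger opening in m; "grip_force": force on a finger pad.
Only numpy, scipy, OpenCV 4.12 (cv2) and the standard library are available. Lean on these libraries where they do the work, as an engineer would, in place of code of your own. Each camera call takes 0.05 s, during which the arm holds its last target. There are 200 camera calls.

## Working session

There is one attempt and no reset: what is moved stays moved. The work goes in short steps, Python scripts to look and compute and a shell command to move; the robot and the scene stay as the last step left them, time stands still between calls to the robot, and variables do not carry over. Pictures are saved under pics/ and viewed, at most 10 in all, crops included, and the job is handed in when it is done.

```bash
mkdir -p pics; python3 - <<'E'
from station import ctrl, optics
import cv2,numpy as np
for n in("top","scene"):
    p,d=optics.get_image(n); cv2.imwrite(f"pics/{n}0.png",p[:,:,::-1]); np.save(f"pics/{n}0.npy",d)
    c=optics.camera_params(n); print(n,c["mtx"],c["extrinsics"])
o=ctrl.get_obs(); print(o, ctrl.grasp_offset)
E
```

```text
top [[498.7872264    0.         274.94941892]
 [  0.         498.7872264  198.3568186 ]
 [  0.           0.           1.        ]] [[ 0.01925037 -0.99335126  0.11350195  0.40289969]
 [-0.99964658 -0.02120441 -0.0160338   0.05303737]
 [ 0.01833393 -0.11315318 -0.99340839  1.23774642]
 [ 0.          0.          0.          1.        ]]
scene [[448.78702773   0.         277.85166952]
 [  0.         448.78702773 203.94996126]
 [  0.           0.           1.        ]] [[-0.74678622  0.37902461 -0.54648942  1.12832496]
 [ 0.66490789  0.44331065 -0.60114322  0.69058616]
 [ 0.01441651 -0.8122906  -0.58307473  0.76632641]
 [ 0.          0.          0.          1.        ]]
{'t': 0.1, 'q': array([ 9.99996366e-01,  5.32852155e-02,  1.61412301e+00, -9.23346066e-06,
        1.47602464e+00, -1.19019008e-01]), 'dq': array([ 9.50856543e-04, -1.84256974e-03, -4.38838501e-03, -1.07014810e-04,
        8.25379659e-05,  2.60985143e-04]), 'effort': array([ 9.09551418e-04, -3.94899273e+01, -3.71362853e+01, -7.85371230e-05,
        3.87180582e-03, -9.35496587e-06]), 'tool_pos': array([0.2725654 , 0.56181706, 0.23020958]), 'tool_rot': array([-7.03496997e-01, -3.06118185e+00,  2.72470202e-03]), 'contact_force': array([-0.05762554,  0.22965414, -1.02664551]), 'wrist_torque': array([-0.04259225, -0.04209606,  0.00531051]), 'grip_force': 0.0, 'opening': 0.08534480704576919} 0.0187
```

View pics/top0.png

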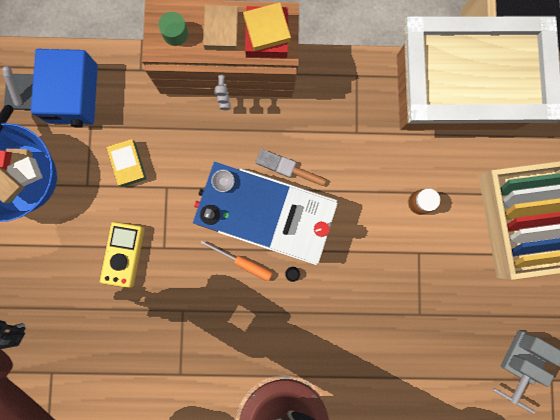

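View pics/scene0.png

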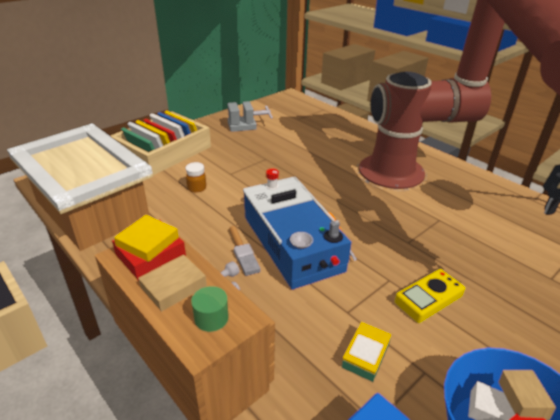

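The top view shows the pack centred at about (265,213). The red knob is at (321,229), the black bar at (292,220), the dimmer at (210,213) and the bowl at (223,181). Next I'll measure the knob, the bar and the case outline.

```bash
cat >h.py <<'E'
from station import ctrl, optics
import numpy as np,cv2
def ray(n,u,v,z):
    c=optics.camera_params(n);E=c["extrinsics"];d=E[:3,:3]@np.linalg.inv(c["mtx"])@[u,v,1]
    return E[:3,3]+d*(z-E[2,3])/d[2]
def pt(n,u,v,dep):
    c=optics.camera_params(n);E=c["extrinsics"]
    return E[:3,3]+E[:3,:3]@(np.linalg.inv(c["mtx"])@[u,v,1])*dep
E
python3 - <<'E'
from h import *
d=np.load("pics/top0.npy");p=cv2.imread("pics/top0.png").astype(int)
r=(p[...,2]>170)&(p[...,1]<70)&(p[...,0]<70);r[:,:300]=0;r[:, 340:]=0;r[:200]=0;r[270:]=0
v,u=np.nonzero(r); print("red",len(u),u.mean(),v.mean(),u.min(),u.max(),v.min(),v.max(),np.median(d[v,u]))
print(pt("top",u.mean(),v.mean(),np.median(d[v,u])),ray("top",u.mean(),v.mean(),.151))
# all points of pack via depth: height 0.09..0.11
vv,uu=np.mgrid[150:280,180:350]
P=np.array([pt("top",a,b,d[b,a]) for a,b in zip(uu.ravel(),vv.ravel())])
k=(abs(P[:,2]-.1)<.012); Q=P[k]; 
rr=cv2.minAreaRect((Q[:,:2]*1000).astype(np.float32)); print("rect",rr, np.median(Q[:,2]))
m=np.zeros(k.shape,np.uint8); 
k2=(P[:,2]>.122)&(P[:,2]<.137); B=P[k2]
R=pt("top",u.mean(),v.mean(),np.median(d[v,u]))
dd=np.linalg.norm(B[:,:2]-R[:2],axis=1); B=B[(dd>.04)&(dd<.11)]; print("bar",len(B),B.mean(0),cv2.minAreaRect((B[:,:2]*1000).astype(np.float32)))
img=cv2.imread("pics/top0.png")[150:280,180:350]; cv2.imwrite("pics/crop0.png",cv2.resize(img,None,fx=4.5,fy=4.5,interpolation=cv2.INTER_CUBIC))
print(ctrl.get_obs()["tool_pos"])
E
```

```text
red 131 321.8396946564886 228.3206106870229 314 328 222 235 1.089987
[ 0.46354414 -0.06825962  0.14941363] [ 0.46345574 -0.06808282  0.151     ]Traceback (most recent call last):
  File "<stdin>", line 8, in <module>
  File "h.py", line 7, in pt
    c=optics.camera_params(n);E=c["extrinsics"]
ValueError: time passes only in moves, steps and waits
```

```bash
cat >h.py <<'E'
from station import ctrl, optics
import numpy as np,cv2
C={n:optics.camera_params(n) for n in("top","scene")}
def ray(n,u,v,z):
    c=C[n];E=c["extrinsics"];d=E[:3,:3]@np.linalg.inv(c["mtx"])@[u,v,1]
    return E[:3,3]+d*(z-E[2,3])/d[2]
def pt(n,u,v,dep):
    c=C[n];E=c["extrinsics"]
    return E[:3,3]+E[:3,:3]@(np.linalg.inv(c["mtx"])@[u,v,1])*dep
E
python3 - <<'E'
from h import *
d=np.load("pics/top0.npy")
vv,uu=np.mgrid[150:280,180:350]
P=np.array([pt("top",a,b,d[b,a]) for a,b in zip(uu.ravel(),vv.ravel())])
k=(abs(P[:,2]-.1)<.012); Q=P[k]
m=k.reshape(vv.shape).astype(np.uint8); n,l,s,_=cv2.connectedComponentsWithStats(m); j=1+s[1:,4].argmax()
Q=P[(l==j).ravel()]
print("rect",cv2.minAreaRect((Q[:,:2]*1000).astype(np.float32)), np.median(Q[:,2]))
R=np.array([.4635,-.0681])
B=P[(P[:,2]>.120)&(P[:,2]<.137)]
dd=np.linalg.norm(B[:,:2]-R,axis=1); B=B[(dd>.04)&(dd<.11)]; print("bar",len(B),B.mean(0),cv2.minAreaRect((B[:,:2]*1000).astype(np.float32)))
img=cv2.imread("pics/top0.png")[150:280,180:350]; cv2.imwrite("pics/crop0.png",cv2.resize(img,None,fx=4.5,fy=4.5,interpolation=cv2.INTER_CUBIC))
E
```

```text
rect ((501.2505187988281, 57.988563537597656), (300.2452392578125, 155.38232421875), 72.83111572265625) 0.100714699024266
bar 168 [0.48347704 0.00323366 0.12764136] ((483.5381774902344, 3.055807113647461), (11.974128723144531, 69.1007308959961), 73.31739044189453)
```

View pics/crop0.png

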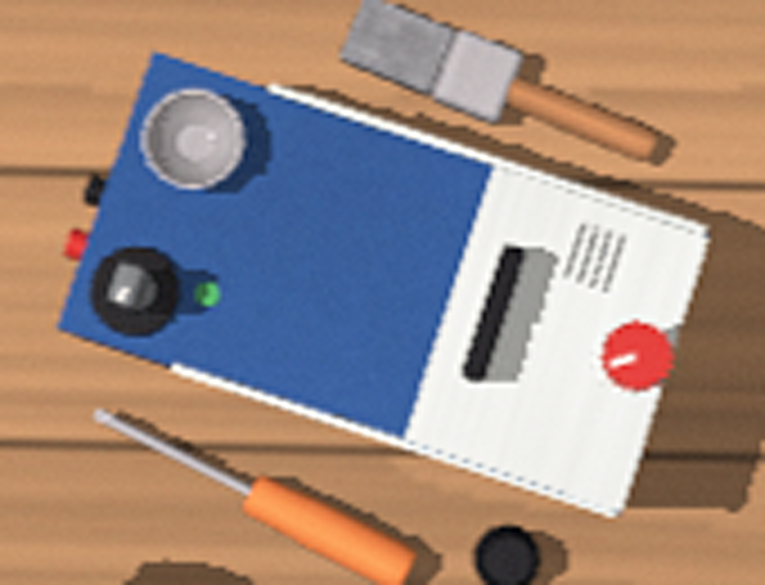

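The crop confirms the layout, including a white mark on the knob's top. The case measures 300x155 at 73° and the bar is 70x12. The knob axis comes out at about (0.4632, -0.067), consistent across three estimates. Next I'll work out the travel.

```bash
cat >>h.py <<'E'
from scipy.spatial.transform import Rotation as Ro
def togo(x,y,z):
    o=ctrl.get_obs();R=Ro.from_rotvec(o["tool_rot"]).as_matrix()
    print("tool mm",np.round(R.T@(np.array([x,y,z])-o["tool_pos"])*1000,1),"x",R[:,0].round(3),"y",R[:,1].round(3),"z",R[:,2].round(3))
    print("q",o["q"].round(3),"pos",o["tool_pos"].round(4),"F",o["contact_force"].round(2),"T",o["wrist_torque"].round(3),"op",round(o["opening"],4),"grip",round(o["grip_force"],1),"t",round(o["t"],2))
E
python3 -c "
from h import *
togo(.4632,-.067,.230)"; python3 -m handwheel '[{"roll":0.1}]'; python3 -c "
from h import *
togo(.4632,-.067,.230)"
```

```text
tool mm [-446.  -482.5    1. ] x [-0.9    0.437  0.   ] y [ 0.437  0.9   -0.002] z [-0.001 -0.002 -1.   ]
q [ 1.     0.053  1.614 -0.     1.476 -0.119] pos [0.2726 0.5618 0.2302] F [-0.06  0.23 -1.03] T [-0.043 -0.042  0.005] op 0.0853 grip 0.0 t 0.1
tool mm [-446.  -482.5    1. ] x [-0.9    0.437  0.   ] y [ 0.437  0.9   -0.002] z [-0.001 -0.002 -1.   ]
q [ 1.     0.053  1.614 -0.     1.476 -0.119] pos [0.2726 0.5618 0.2302] F [-0.06  0.23 -1.03] T [-0.043 -0.042  0.005] op 0.0853 grip 0.0 t 0.1$[0]: bad value
```

```bash
python3 -m handwheel '[{"tx":-25,"ty":-27,"tz":0,"roll":0},{"tx":-25,"ty":-27,"tz":0,"roll":0},{"tx":-25,"ty":-27,"tz":0,"roll":0},{"tx":-25,"ty":-27,"tz":0,"roll":0},{"tx":-25,"ty":-27,"tz":0,"roll":0},{"tx":-25,"ty":-27,"tz":0,"roll":0},{"tx":-25,"ty":-27,"tz":0,"roll":0},{"tx":-25,"ty":-27,"tz":0,"roll":0}]' 60; python3 -c "
from h import *
togo(.4632,-.067,.230)"
```

```text
t: 0.77
tool_pos: [0.3583, 0.2789, 0.2308]
tool_rot: [-0.703, -3.062, 0.001]
contact_force: [-0.3, 0.9, 0.4]
opening: 0.0596
grip_force: 0.0
tool mm [-245.3 -265.5    0.8] x [-0.9    0.436  0.   ] y [ 0.436  0.9   -0.   ] z [-0. -0. -1.]
q [ 0.497 -0.376  1.994 -0.     1.524 -0.622] pos [0.3583 0.2789 0.2308] F [-0.31  0.91  0.38] T [ 0.017 -0.036  0.036] op 0.0596 grip 0.0 t 0.77
```

```bash
python3 -m handwheel '[{"tx":-24.5,"ty":-26.5,"tz":0,"roll":0},{"tx":-24.5,"ty":-26.5,"tz":0,"roll":0},{"tx":-24.5,"ty":-26.5,"tz":0,"roll":0},{"tx":-24.5,"ty":-26.5,"tz":0,"roll":0},{"tx":-24.5,"ty":-26.5,"tz":0,"roll":0},{"tx":-24.5,"ty":-26.5,"tz":0,"roll":0},{"tx":-24.5,"ty":-26.5,"tz":0,"roll":0},{"tx":-24.5,"ty":-26.5,"tz":0,"roll":0},{"tx":-24.5,"ty":-26.5,"tz":0,"roll":0},{"tx":-24.5,"ty":-26.5,"tz":0,"roll":0},{"tx":0,"ty":0,"tz":0,"roll":0.12},{"tx":0,"ty":0,"tz":0,"roll":0.12}]' >/dev/null; python3 -m handwheel '[{"tx":0,"ty":0,"tz":0,"roll":0.12},{"tx":0,"ty":0,"tz":0,"roll":0.12},{"tx":0,"ty":0,"tz":0,"roll":0.12},{"tx":0,"ty":0,"tz":0,"roll":0.12},{"tx":0,"ty":0,"tz":0,"roll":0.12},{"tx":0,"ty":0,"tz":0,"roll":0.12},{"tx":0,"ty":0,"tz":0,"roll":0.12},{"tx":0,"ty":0,"tz":0,"roll":0.12},{"tx":0,"ty":0,"tz":0,"roll":0.12},{"tx":0,"ty":0,"tz":0,"roll":0.12},{"tx":0,"ty":0,"tz":0,"roll":0.12},{"tx":0,"ty":0,"tz":0,"roll":0.12}]' >/dev/null;  python3 -c "
from h import *
togo(.4632,-.067,.120)"
```

```text
tool mm [ -1.8   1.7 110.7] x [ 0.537  0.844 -0.   ] y [ 0.844 -0.537 -0.001] z [-0.001  0.    -1.   ]
q [-0.298 -0.339  1.966 -0.     1.515  0.269] pos [ 0.4629 -0.0646  0.2307] F [-0.87 -0.82 -0.07] T [-0.008 -0.04   0.002] op 0.0599 grip 0.0 t 2.77
```

```bash
python3 -m handwheel '[{"tx":0,"ty":0,"tz":0,"roll":0.12},{"tx":0,"ty":0,"tz":0,"roll":0.12},{"tx":0,"ty":0,"tz":0,"roll":0.12},{"tx":0,"ty":0,"tz":0,"roll":0.12},{"tx":0,"ty":0,"tz":0,"roll":0.12},{"tx":0,"ty":0,"tz":0,"roll":0.12},{"tx":0,"ty":0,"tz":0,"roll":0.12},{"tx":0,"ty":0,"tz":0,"roll":0.12},{"tx":0,"ty":0,"tz":0,"roll":0.12},{"tx":0,"ty":0,"tz":0,"roll":0.12},{"tx":0,"ty":0,"tz":0,"roll":0.12},{"tx":0,"ty":0,"tz":0,"roll":0.12}]' >/dev/null; python3 -m handwheel '[{"tx":0,"ty":0,"tz":0,"roll":0.12},{"tx":0,"ty":0,"tz":0,"roll":0.12},{"tx":0,"ty":0,"tz":0,"roll":0.12},{"tx":0,"ty":0,"tz":0,"roll":0.12},{"tx":0,"ty":0,"tz":0,"roll":0.12},{"tx":0,"ty":0,"tz":0,"roll":0.12},{"tx":0,"ty":0,"tz":0,"roll":0.12},{"tx":0,"ty":0,"tz":0,"roll":0.12},{"tx":0,"ty":0,"tz":0,"roll":0.12},{"tx":0,"ty":0,"tz":0,"roll":0.12},{"tx":0,"ty":0,"tz":0,"roll":0},{"tx":0,"ty":0,"tz":0,"roll":0}]' >/dev/null;  python3 -c "
from h import *
togo(.4632,-.067,.120)"
```

```text
tool mm [  2.3  -0.4 110.9] x [-0.056 -0.998 -0.   ] y [-0.998  0.056  0.001] z [-0.001  0.    -1.   ]
q [-0.298 -0.339  1.966  0.     1.515  2.9  ] pos [ 0.463  -0.0647  0.2309] F [-0.06 -0.48 -0.39] T [-0.007 -0.037  0.022] op 0.06 grip 0.0 t 4.77
```

```bash
python3 -m handwheel '[{"tx":2.3,"ty":-0.4,"tz":30,"roll":0},{"tx":0,"ty":0,"tz":30,"roll":0},{"tx":0,"ty":0,"tz":25,"roll":0},{"tx":0,"ty":0,"tz":15,"roll":0},{"tx":0,"ty":0,"tz":10,"roll":0},{"tx":0,"ty":0,"tz":0,"roll":0},{"tx":0,"ty":0,"tz":0,"roll":0}]' ; python3 - <<'E'
from h import *
togo(.4632,-.067,.120)
p,d=optics.get_image("top"); cv2.imwrite("pics/a.png",cv2.resize(p[180:280,260:380,::-1],None,fx=4,fy=4))
q,d=optics.get_image("scene"); cv2.imwrite("pics/b.png",np.hstack([cv2.resize(p[190:270,280:360,::-1],(400,400)),cv2.resize(q[140:220,232:312,::-1],(400,400))]))
E
```

```text
t: 5.35
tool_pos: [0.4635, -0.0671, 0.1215]
tool_rot: [2.156, -2.285, -0.0]
contact_force: [0.7, -0.3, 0.2]
opening: 0.0596
grip_force: 0.0
tool mm [-0.1  0.4  1.5] x [-0.058 -0.998 -0.   ] y [-0.998  0.058  0.   ] z [-0.  0. -1.]
q [-0.303 -0.24   2.074 -0.     1.308  2.897] pos [ 0.4635 -0.0671  0.1215] F [ 0.71 -0.3   0.19] T [-0.023 -0.043  0.002] op 0.0596 grip 0.0 t 5.35
```

View pics/b.png

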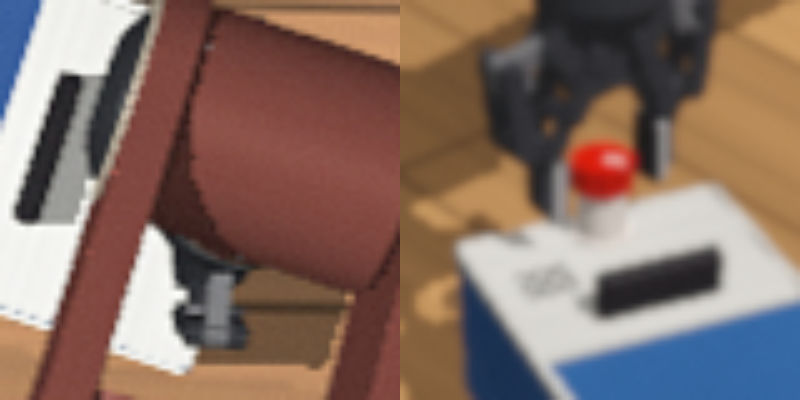

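The scene crop (right half) shows the fingers either side of the red knob at about (603,168). In the top view the arm hides it. I'll close on the knob.

```bash
python3 -m handwheel '[{"tx":0,"ty":0,"tz":0,"roll":0},{"tx":0,"ty":0,"tz":0,"roll":0},{"tx":0,"ty":0,"tz":0,"roll":0},{"tx":0,"ty":0,"tz":0,"roll":0},{"tx":0,"ty":0,"tz":0,"roll":0},{"tx":0,"ty":0,"tz":0,"roll":0}]' 0 40; python3 -c "
from h import *
togo(.4632,-.067,.120)"
```

```text
t: 5.95
tool_pos: [0.4621, -0.0669, 0.1227]
tool_rot: [2.153, -2.284, -0.005]
contact_force: [-10.6, 1.8, 8.9]
opening: 0.0307
grip_force: 38.7
tool mm [-0.  -1.1  2.7] x [-0.059 -0.998 -0.   ] y [-0.998  0.059  0.004] z [-0.004  0.    -1.   ]
q [-3.030e-01 -2.420e-01  2.074e+00 -1.000e-03  1.314e+00  2.898e+00] pos [ 0.4621 -0.0669  0.1227] F [-10.64   1.8    8.9 ] T [0.19  1.572 0.014] op 0.0307 grip 38.7 t 5.95
```

```bash
python3 -m handwheel '[{"tx":0,"ty":0.7,"tz":-0.6,"roll":0},{"tx":0,"ty":0.7,"tz":-0.6,"roll":0},{"tx":0,"ty":0,"tz":0,"roll":0}]'; python3 -m handwheel '[{"tx":0,"ty":0,"tz":-0.5,"roll":0},{"tx":0,"ty":0,"tz":-0.5,"roll":0},{"tx":0,"ty":0,"tz":0,"roll":0}]';  python3 -m handwheel '[{"tx":0,"ty":0,"tz":-0.5,"roll":0},{"tx":0,"ty":0,"tz":-0.5,"roll":0},{"tx":0,"ty":0,"tz":0,"roll":0}]'
```

```text
t: 6.2
tool_pos: [0.4619, -0.0669, 0.123]
tool_rot: [2.155, -2.286, -0.0]
contact_force: [-2.7, 1.3, 2.9]
opening: 0.0308
grip_force: 39.8
t: 6.45
tool_pos: [0.4619, -0.0669, 0.1232]
tool_rot: [2.154, -2.286, -0.001]
contact_force: [-1.7, 0.7, -0.2]
opening: 0.0308
grip_force: 39.7
t: 6.7
tool_pos: [0.4617, -0.0668, 0.1235]
tool_rot: [2.154, -2.286, -0.001]
contact_force: [0.3, -0.1, -6.3]
opening: 0.0309
grip_force: 40.1
```

```bash
for i in 1 2; do :; done; python3 -m handwheel '[{"tx":0,"ty":0,"tz":-0.5,"roll":0},{"tx":0,"ty":0,"tz":-0.5,"roll":0},{"tx":0,"ty":0,"tz":0,"roll":0}]'|sed -n '2p;4p';  python3 -m handwheel '[{"tx":0,"ty":0,"tz":-0.5,"roll":0},{"tx":0,"ty":0,"tz":-0.5,"roll":0},{"tx":0,"ty":0,"tz":0,"roll":0}]'|sed -n '2p;4p'; python3 -m handwheel '[{"tx":0,"ty":0,"tz":-0.5,"roll":0},{"tx":0,"ty":0,"tz":-0.5,"roll":0},{"tx":0,"ty":0,"tz":0,"roll":0}]'|sed -n '2p;4p'
```

```text
tool_pos: [0.4617, -0.0668, 0.1249]
contact_force: [1.0, 0.1, -7.4]
tool_pos: [0.4618, -0.0669, 0.1263]
contact_force: [-0.4, 0.1, -7.8]
tool_pos: [0.4618, -0.0669, 0.1274]
contact_force: [-0.1, 0.6, -8.2]
```

```bash
python3 -m handwheel '[{"tx":0,"ty":0,"tz":-0.5,"roll":0},{"tx":0,"ty":0,"tz":-0.5,"roll":0},{"tx":0,"ty":0,"tz":0,"roll":0}]'|sed -n '2p;4p';  python3 -m handwheel '[{"tx":0,"ty":0,"tz":-0.5,"roll":0},{"tx":0,"ty":0,"tz":0,"roll":0}]'|sed -n '2p;4p'
```

```text
tool_pos: [0.4618, -0.0669, 0.1284]
contact_force: [-1.2, 1.5, -8.7]
tool_pos: [0.4618, -0.0669, 0.1289]
contact_force: [-2.0, 1.2, -9.2]
```

```bash
python3 -m handwheel '[{"tx":0,"ty":0,"tz":-0.5,"roll":0},{"tx":0,"ty":0,"tz":0,"roll":0}]'|sed -n '2p;4p';  python3 -m handwheel '[{"tx":0,"ty":0,"tz":-0.5,"roll":0},{"tx":0,"ty":0,"tz":0,"roll":0}]'|sed -n '2p;4p'
```

```text
tool_pos: [0.4618, -0.0669, 0.1294]
contact_force: [-2.0, 0.9, -8.3]
tool_pos: [0.4619, -0.0669, 0.1299]
contact_force: [-1.4, 1.7, -9.0]
```

```bash
python3 -m handwheel '[{"tx":0,"ty":0,"tz":-0.5,"roll":0},{"tx":0,"ty":0,"tz":-0.5,"roll":0},{"tx":0,"ty":0,"tz":0,"roll":0}]'|sed -n '2p;4p';  python3 -m handwheel '[{"tx":0,"ty":0,"tz":-0.5,"roll":0},{"tx":0,"ty":0,"tz":0,"roll":0}]'|sed -n '2p;4p'
```

```text
tool_pos: [0.4619, -0.0669, 0.1309]
contact_force: [-1.5, 1.2, -9.0]
tool_pos: [0.4619, -0.0669, 0.1314]
contact_force: [-2.1, 1.1, -9.2]
```

```bash
python3 -m handwheel '[{"tx":0,"ty":0,"tz":-0.5,"roll":0},{"tx":0,"ty":0,"tz":0,"roll":0}]'|sed -n '2p;4p';  python3 -m handwheel '[{"tx":0,"ty":0,"tz":-0.5,"roll":0},{"tx":0,"ty":0,"tz":0,"roll":0}]'|sed -n '2p;4p'; python3 -m handwheel '[{"tx":0,"ty":0,"tz":-0.5,"roll":0},{"tx":0,"ty":0,"tz":0,"roll":0}]'|sed -n '2p;4p'
```

```text
tool_pos: [0.4619, -0.0669, 0.1319]
contact_force: [-2.5, 0.6, -9.6]
tool_pos: [0.4619, -0.0669, 0.1324]
contact_force: [-2.5, 1.3, -9.8]
tool_pos: [0.4619, -0.0669, 0.1328]
contact_force: [-3.3, 1.5, -10.9]
```

```bash
python3 -m handwheel '[{"tx":0,"ty":0,"tz":-0.4,"roll":0},{"tx":0,"ty":0,"tz":0,"roll":0}]'|sed -n '2p;4p'; python3 -m handwheel '[{"tx":0,"ty":0,"tz":0,"roll":0},{"tx":0,"ty":0,"tz":0,"roll":0}]'|sed -n '2p;4p'
```

```text
tool_pos: [0.4618, -0.0669, 0.133]
contact_force: [-1.0, 2.1, -11.7]
tool_pos: [0.4619, -0.0669, 0.133]
contact_force: [-1.7, 1.6, -12.6]
```

```bash
python3 -m handwheel '[{"tx":0,"ty":0,"tz":-0.2,"roll":0},{"tx":0,"ty":0,"tz":0,"roll":0}]'|sed -n '2p;4p'; python3 -m handwheel '[{"tx":0,"ty":0,"tz":-0.2,"roll":-0.08},{"tx":0,"ty":0,"tz":-0.2,"roll":-0.08},{"tx":0,"ty":0,"tz":0,"roll":0}]'|sed -n '2,4p'; python3 -c "
from h import *
togo(.4619,-.0669,.120)"
```

```text
tool_pos: [0.4618, -0.0669, 0.1331]
contact_force: [-1.3, 1.8, -14.8]
tool_pos: [0.4616, -0.0669, 0.1336]
tool_rot: [2.331, -2.105, -0.002]
contact_force: [-3.4, 1.8, -13.3]
tool mm [ 0.  -0.3 13.6] x [ 0.102 -0.995 -0.   ] y [-0.995 -0.102  0.001] z [-0.001  0.    -1.   ]
q [-0.304 -0.259  2.068 -0.     1.334  2.736] pos [ 0.4616 -0.0669  0.1336] F [ -3.38   1.83 -13.3 ] T [0.26  0.45  0.045] op 0.031 grip 40.7 t 9.87
```

```bash
python3 -m handwheel '[{"tx":0,"ty":0,"tz":-0.3,"roll":-0.08},{"tx":0,"ty":0,"tz":-0.3,"roll":-0.08},{"tx":0,"ty":0,"tz":0,"roll":0}]'|sed -n '2p;4p'; python3 -m handwheel '[{"tx":0,"ty":0,"tz":-0.3,"roll":-0.08},{"tx":0,"ty":0,"tz":-0.3,"roll":-0.08},{"tx":0,"ty":0,"tz":0,"roll":0}]'|sed -n '2p;4p'; python3 -c "
from h import *
togo(.4619,-.0669,.120)"
```

```text
tool_pos: [0.4614, -0.0669, 0.1338]
contact_force: [-2.9, 0.8, -16.1]
tool_pos: [0.4611, -0.0669, 0.1339]
contact_force: [-2.3, 0.9, -18.2]
tool mm [ 0.3 -0.8 13.9] x [ 0.407 -0.914 -0.001] y [-0.914 -0.407  0.002] z [-0.002  0.    -1.   ]
q [-3.040e-01 -2.600e-01  2.068e+00 -1.000e-03  1.335e+00  2.419e+00] pos [ 0.4611 -0.0669  0.1339] F [ -2.33   0.92 -18.18] T [0.052 0.348 0.044] op 0.0309 grip 41.0 t 10.37
```

```bash
python3 -m handwheel '[{"tx":0,"ty":0,"tz":0.3,"roll":-0.08},{"tx":0,"ty":0,"tz":0,"roll":-0.08},{"tx":0,"ty":0,"tz":0,"roll":0}]'|sed -n '2p;4p'; python3 -m handwheel '[{"tx":0,"ty":0,"tz":0,"roll":-0.08},{"tx":0,"ty":0,"tz":0,"roll":-0.08},{"tx":0,"ty":0,"tz":0,"roll":0}]'|sed -n '2p;4p'; python3 -c "
from h import *
togo(.4619,-.0669,.120)"
```

```text
tool_pos: [0.4609, -0.067, 0.1339]
contact_force: [-4.0, 0.0, -18.6]
tool_pos: [0.4608, -0.0672, 0.1339]
contact_force: [-5.2, -1.6, -17.2]
tool mm [ 0.6 -1.1 13.9] x [ 0.673 -0.74  -0.002] y [-0.74  -0.673  0.003] z [-0.004 -0.    -1.   ]
q [-3.040e-01 -2.600e-01  2.068e+00 -2.000e-03  1.336e+00  2.100e+00] pos [ 0.4608 -0.0672  0.1339] F [ -5.19  -1.61 -17.18] T [-0.092  0.816  0.048] op 0.0306 grip 41.1 t 10.87
```

```bash
python3 - <<'E'
from h import *
q,d=optics.get_image("scene"); cv2.imwrite("pics/c.png",cv2.resize(q[140:210,232:312,::-1],(800,600),interpolation=cv2.INTER_CUBIC))
E
```

```text
(no output)
```

View pics/c.png

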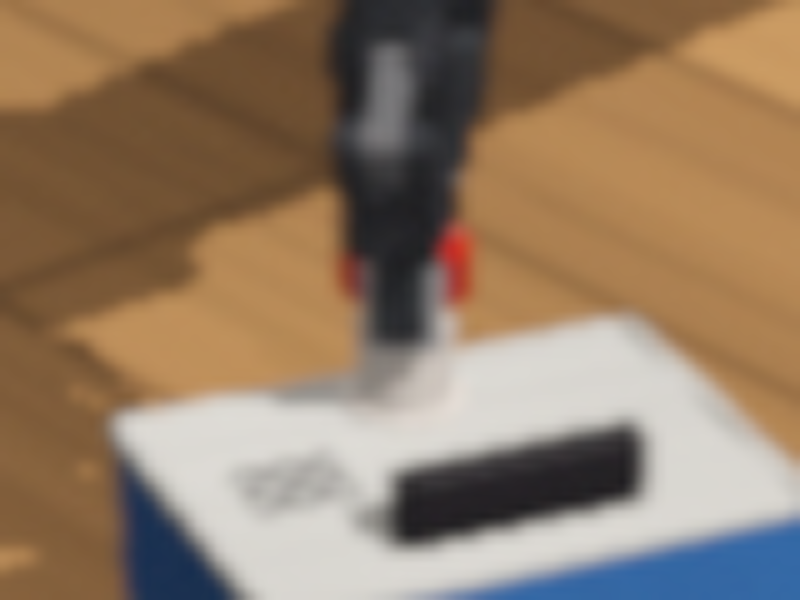

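The knob shows at both sides of the finger, with its red edge about 225–300 in the crop. I'll compare that with the projected heights.

```bash
python3 - <<'E'
from h import *
c=C["scene"];E=np.linalg.inv(c["extrinsics"])
def pr(P):
    q=c["mtx"]@(E[:3,:3]@P+E[:3,3]); return ((q[:2]/q[2])-[232,140])*[10,600/70]
R=c["extrinsics"][:3,0]; R=np.array([R[0],R[1],0]);R/=np.linalg.norm(R)
a=np.array([.4622,-.0668,0])
for n,z,r in (("bush base",.103,13),("bush top",.128,13),("rest bot",.133,16),("rest top",.151,16),("up10 bot",.143,16),("up10 top",.161,16)):
    P=a+[0,0,z]; print(n,pr(P-R*r/1000).round(),pr(P).round(),pr(P+R*r/1000).round())
q=cv2.imread("pics/c.png").astype(int)
print([ (x, np.nonzero((q[:,x,2]>150)&(q[:,x,1]<100))[0][[0,-1]]) for x in (450,460,465,470) if ((q[:,x,2]>150)&(q[:,x,1]<100)).any()])
E
```

```text
bush base [352. 390.] [400. 391.] [448. 391.]
bush top [352. 323.] [401. 323.] [450. 324.]
rest bot [340. 309.] [401. 309.] [461. 310.]
rest top [340. 259.] [401. 259.] [462. 260.]
up10 bot [340. 281.] [401. 282.] [462. 282.]
up10 top [340. 231.] [402. 231.] [463. 232.]
[(450, array([232, 299])), (460, array([222, 300])), (465, array([228, 297])), (470, array([234, 292]))]
```

```bash
python3 -m handwheel '[{"tx":0,"ty":0,"tz":0.2,"roll":-0.08},{"tx":0,"ty":0,"tz":0,"roll":-0.08},{"tx":0,"ty":0,"tz":0,"roll":0}]'|sed -n '2p;4p'; python3 -c "
from h import *
togo(.4619,-.0669,.120)"; python3 -m handwheel '[{"tx":0,"ty":0,"tz":0,"roll":-0.08},{"tx":0,"ty":0,"tz":0,"roll":-0.08},{"tx":0,"ty":0,"tz":0,"roll":0}]'|sed -n '2p;4p'; python3 -c "
from h import *
togo(.4619,-.0669,.120)"
```

```text
tool_pos: [0.4607, -0.0672, 0.1338]
contact_force: [-5.8, -0.9, -16.6]
tool mm [ 0.8 -1.  13.8] x [ 0.782 -0.623 -0.003] y [-0.623 -0.782  0.003] z [-0.004 -0.    -1.   ]
q [-3.040e-01 -2.600e-01  2.068e+00 -2.000e-03  1.336e+00  1.940e+00] pos [ 0.4607 -0.0672  0.1338] F [ -5.85  -0.94 -16.62] T [-0.072  0.979  0.024] op 0.0302 grip 41.1 t 11.17
tool_pos: [0.4606, -0.0671, 0.1338]
contact_force: [-6.1, -0.5, -15.9]
tool mm [ 1.  -0.9 13.8] x [ 0.871 -0.491 -0.003] y [-0.491 -0.871  0.002] z [-0.004 -0.    -1.   ]
q [-3.040e-01 -2.600e-01  2.068e+00 -2.000e-03  1.336e+00  1.780e+00] pos [ 0.4606 -0.0671  0.1338] F [ -6.09  -0.48 -15.86] T [-0.051  1.003  0.01 ] op 0.0305 grip 41.2 t 11.42
```

```bash
python3 -m handwheel '[{"tx":-0.7,"ty":0.4,"tz":0,"roll":0},{"tx":0,"ty":0,"tz":0,"roll":-0.08},{"tx":0,"ty":0,"tz":0,"roll":-0.08},{"tx":0,"ty":0,"tz":0,"roll":0}]'|sed -n '2p;4p'; python3 -m handwheel '[{"tx":0,"ty":0,"tz":0,"roll":-0.08},{"tx":0,"ty":0,"tz":0,"roll":-0.08},{"tx":0,"ty":0,"tz":0,"roll":0}]'|sed -n '2p;4p'; python3 -c "
from h import *
togo(.4619,-.0669,.120)"
```

```text
tool_pos: [0.4604, -0.0672, 0.1339]
contact_force: [-5.0, -1.3, -18.7]
tool_pos: [0.4605, -0.0671, 0.134]
contact_force: [-4.8, -0.6, -18.6]
tool mm [ 1.3 -0.5 14. ] x [ 0.981 -0.192 -0.002] y [-0.192 -0.981  0.001] z [-0.002 -0.    -1.   ]
q [-3.040e-01 -2.620e-01  2.070e+00 -1.000e-03  1.335e+00  1.460e+00] pos [ 0.4605 -0.0671  0.134 ] F [ -4.8   -0.55 -18.56] T [-0.193  0.791  0.021] op 0.0305 grip 41.0 t 12.0
```

```bash
python3 -m handwheel '[{"tx":-0.5,"ty":0,"tz":0.5,"roll":0},{"tx":0,"ty":0,"tz":0,"roll":-0.08},{"tx":0,"ty":0,"tz":0,"roll":-0.08},{"tx":0,"ty":0,"tz":0,"roll":0}]'|sed -n '2p;4p'; python3 -m handwheel '[{"tx":0,"ty":0,"tz":0,"roll":-0.08},{"tx":0,"ty":0,"tz":0,"roll":-0.08},{"tx":0,"ty":0,"tz":0,"roll":0}]'|sed -n '2p;4p'; python3 -c "
from h import *
togo(.4619,-.0669,.120)"
```

```text
tool_pos: [0.4607, -0.067, 0.1348]
contact_force: [-5.5, -1.2, -14.9]
tool_pos: [0.4608, -0.067, 0.1352]
contact_force: [-6.3, 0.2, -12.2]
tool mm [ 1.1 -0.  15.2] x [ 0.992  0.128 -0.   ] y [ 0.128 -0.992  0.   ] z [-0. -0. -1.]
q [-0.304 -0.264  2.069 -0.     1.336  1.139] pos [ 0.4608 -0.067   0.1352] F [ -6.35   0.19 -12.23] T [-0.006  1.107  0.003] op 0.0307 grip 41.5 t 12.58
```

```bash
python3 -m handwheel '[{"tx":-0.5,"ty":0,"tz":-0.4,"roll":0},{"tx":0,"ty":0,"tz":-0.28,"roll":-0.08},{"tx":0,"ty":0,"tz":-0.28,"roll":-0.08},{"tx":0,"ty":0,"tz":0,"roll":0}]'|sed -n '2p;4p';  python3 -c "
from h import *
togo(.4619,-.0669,.120)"
```

```text
tool_pos: [0.4608, -0.0672, 0.136]
contact_force: [-3.5, -1.1, -14.3]
tool mm [ 1.2 -0.  16. ] x [0.959 0.284 0.001] y [ 0.284 -0.959  0.001] z [ 0.001 -0.001 -1.   ]
q [-0.305 -0.266  2.07  -0.     1.336  0.979] pos [ 0.4608 -0.0672  0.136 ] F [ -3.49  -1.06 -14.32] T [-0.173  0.717 -0.015] op 0.0306 grip 41.4 t 12.92
```

```bash
python3 -m handwheel '[{"tx":0,"ty":0,"tz":-0.28,"roll":-0.08},{"tx":0,"ty":0,"tz":-0.28,"roll":-0.08},{"tx":0,"ty":0,"tz":0,"roll":0}]'|sed -n '2p;4p'; python3 -c "
from h import *
togo(.4619,-.0669,.120)";  python3 -m handwheel '[{"tx":0,"ty":0,"tz":-0.2,"roll":-0.08},{"tx":0,"ty":0,"tz":-0.2,"roll":-0.08},{"tx":0,"ty":0,"tz":0,"roll":0}]'|sed -n '2p;4p';  python3 -c "
from h import *
togo(.4619,-.0669,.120)"
```

```text
tool_pos: [0.4609, -0.0672, 0.1365]
contact_force: [-3.5, -1.0, -13.3]
tool mm [ 1.1  0.1 16.5] x [0.902 0.432 0.001] y [ 0.432 -0.902  0.001] z [ 0.002 -0.001 -1.   ]
q [-0.305 -0.266  2.069 -0.     1.337  0.819] pos [ 0.4609 -0.0672  0.1365] F [ -3.52  -1.02 -13.31] T [-0.216  0.622  0.008] op 0.0303 grip 41.4 t 13.17
tool_pos: [0.461, -0.0673, 0.137]
contact_force: [-2.3, -2.6, -13.0]
tool mm [ 0.9  0.2 17. ] x [0.822 0.57  0.001] y [ 0.57  -0.822  0.002] z [ 0.002 -0.001 -1.   ]
q [-0.305 -0.267  2.069 -0.     1.338  0.66 ] pos [ 0.461  -0.0673  0.137 ] F [ -2.28  -2.55 -13.01] T [-0.214  0.635  0.076] op 0.0305 grip 41.5 t 13.42
```

```bash
python3 -m handwheel '[{"tx":0,"ty":0,"tz":-0.3,"roll":-0.08},{"tx":0,"ty":0,"tz":-0.3,"roll":-0.08},{"tx":0,"ty":0,"tz":0,"roll":0}]'|sed -n '2p;4p'; python3 -c "
from h import *
togo(.4619,-.0669,.120)"
```

```text
tool_pos: [0.4612, -0.0673, 0.1376]
contact_force: [-1.7, -2.9, -12.4]
tool mm [ 0.8  0.2 17.6] x [0.721 0.693 0.001] y [ 0.693 -0.721  0.002] z [ 0.002 -0.001 -1.   ]
q [-0.305 -0.267  2.068 -0.     1.338  0.5  ] pos [ 0.4612 -0.0673  0.1376] F [ -1.71  -2.88 -12.44] T [-0.294  0.308 -0.045] op 0.031 grip 41.5 t 13.67
```

```bash
python3 -m handwheel '[{"tx":0,"ty":0,"tz":0.5,"roll":0},{"tx":0,"ty":0,"tz":0.5,"roll":0},{"tx":0,"ty":0,"tz":0,"roll":0}]'|sed -n '2p;4p'; python3 -m handwheel '[{"tx":0,"ty":0,"tz":0.5,"roll":0},{"tx":0,"ty":0,"tz":0.5,"roll":0},{"tx":0,"ty":0,"tz":0,"roll":0}]'|sed -n '2p;4p'
```

```text
tool_pos: [0.4612, -0.0673, 0.1367]
contact_force: [-1.9, -1.6, -10.8]
tool_pos: [0.4611, -0.0672, 0.1355]
contact_force: [-0.6, -2.4, -9.6]
```

```bash
python3 -m handwheel '[{"tx":0,"ty":0,"tz":0.5,"roll":0},{"tx":0,"ty":0,"tz":0,"roll":0}]'|sed -n '2p;4p'; python3 -m handwheel '[{"tx":0,"ty":0,"tz":0.5,"roll":0},{"tx":0,"ty":0,"tz":0,"roll":0}]'|sed -n '2p;4p'; python3 -m handwheel '[{"tx":0,"ty":0,"tz":0.5,"roll":0},{"tx":0,"ty":0,"tz":0,"roll":0}]'|sed -n '2p;4p'
```

```text
tool_pos: [0.4611, -0.0672, 0.1353]
contact_force: [-1.8, -2.1, -6.2]
tool_pos: [0.4612, -0.0672, 0.1352]
contact_force: [-1.5, -1.9, -2.5]
tool_pos: [0.4612, -0.0672, 0.135]
contact_force: [-2.7, -1.3, 2.6]
```

It's caught: the screw is supported at a stem of about 11.8 mm. I'll wind on towards the land.

```bash
python3 -m handwheel '[{"tx":0,"ty":0,"tz":-0.7,"roll":0},{"tx":0,"ty":0,"tz":-0.6,"roll":0},{"tx":0,"ty":0,"tz":-0.28,"roll":-0.08},{"tx":0,"ty":0,"tz":-0.28,"roll":-0.08},{"tx":0,"ty":0,"tz":-0.28,"roll":-0.08},{"tx":0,"ty":0,"tz":0,"roll":0}]'|sed -n '2p;4p';python3 -c "
from h import *
togo(.4619,-.0669,.120)"; python3 -m handwheel '[{"tx":0,"ty":0,"tz":-0.28,"roll":-0.08},{"tx":0,"ty":0,"tz":-0.28,"roll":-0.08},{"tx":0,"ty":0,"tz":-0.28,"roll":-0.08},{"tx":0,"ty":0,"tz":0,"roll":0}]'|sed -n '2p;4p'; python3 -c "
from h import *
togo(.4619,-.0669,.120)"
```

```text
tool_pos: [0.4613, -0.0674, 0.1359]
contact_force: [2.3, -2.8, -1.8]
tool mm [ 0.7  0.2 15.9] x [0.531 0.847 0.001] y [ 0.847 -0.531  0.003] z [ 0.003 -0.001 -1.   ]
q [-0.305 -0.266  2.069 -0.     1.334  0.255] pos [ 0.4613 -0.0674  0.1359] F [ 2.31 -2.78 -1.77] T [-0.428 -0.294 -0.023] op 0.0303 grip 42.6 t 15.17
tool_pos: [0.4616, -0.0675, 0.1368]
contact_force: [3.0, -3.5, -2.4]
tool mm [ 0.6 -0.  16.8] x [0.315 0.949 0.   ] y [ 0.949 -0.315  0.004] z [ 0.004 -0.001 -1.   ]
q [-0.305 -0.266  2.069 -0.     1.335  0.016] pos [ 0.4616 -0.0675  0.1368] F [ 3.03 -3.48 -2.43] T [-0.568 -0.542  0.001] op 0.0311 grip 42.5 t 15.5
```

```bash
python3 -m handwheel '[{"tx":0,"ty":0,"tz":-0.4,"roll":-0.08},{"tx":0,"ty":0,"tz":-0.4,"roll":-0.08},{"tx":0,"ty":0,"tz":0,"roll":0}]'|sed -n '2p;4p';python3 -c "
from h import *
togo(.4619,-.0669,.120)"; python3 -m handwheel '[{"tx":0,"ty":0,"tz":0,"roll":-0.08},{"tx":0,"ty":0,"tz":0,"roll":-0.08},{"tx":0,"ty":0,"tz":0,"roll":0}]'|sed -n '2p;4p'; python3 -c "
from h import *
togo(.4619,-.0669,.120)"
```

```text
tool_pos: [0.4618, -0.0675, 0.1374]
contact_force: [4.9, -3.6, -4.3]
tool mm [ 0.6 -0.1 17.4] x [ 0.16   0.987 -0.001] y [ 0.987 -0.16   0.005] z [ 0.005 -0.001 -1.   ]
q [-0.305 -0.267  2.068  0.     1.336 -0.144] pos [ 0.4618 -0.0675  0.1374] F [ 4.88 -3.64 -4.33] T [-0.622 -0.736  0.016] op 0.0307 grip 42.4 t 15.75
tool_pos: [0.462, -0.0675, 0.1374]
contact_force: [5.9, -3.6, -3.9]
tool mm [ 0.7 -0.2 17.4] x [ 0.001  1.    -0.002] y [ 1.    -0.001  0.005] z [ 0.005 -0.002 -1.   ]
q [-0.305 -0.267  2.068  0.     1.335 -0.304] pos [ 0.462  -0.0675  0.1374] F [ 5.88 -3.6  -3.95] T [-0.681 -0.85  -0.016] op 0.0307 grip 42.3 t 16.0
```

```bash
python3 -m handwheel '[{"tx":-0.5,"ty":0.8,"tz":0,"roll":0},{"tx":0,"ty":0,"tz":0,"roll":-0.08},{"tx":0,"ty":0,"tz":0,"roll":-0.08},{"tx":0,"ty":0,"tz":0,"roll":0}]'|sed -n '2p;4p';python3 -c "
from h import *
togo(.4619,-.0669,.120)"; python3 -m handwheel '[{"tx":0,"ty":0,"tz":0,"roll":-0.08},{"tx":0,"ty":0,"tz":0,"roll":-0.08},{"tx":0,"ty":0,"tz":0,"roll":0}]'|sed -n '2p;4p'; python3 -c "
from h import *
togo(.4619,-.0669,.120)"
```

```text
tool_pos: [0.4624, -0.0676, 0.1373]
contact_force: [4.2, -2.7, -3.5]
tool mm [ 0.8 -0.4 17.3] x [-0.159  0.987 -0.001] y [0.987 0.159 0.004] z [ 0.004 -0.    -1.   ]
q [-3.050e-01 -2.650e-01  2.066e+00  1.000e-03  1.336e+00 -4.650e-01] pos [ 0.4624 -0.0676  0.1373] F [ 4.18 -2.73 -3.52] T [-0.417 -0.659  0.03 ] op 0.0304 grip 42.4 t 16.33
tool_pos: [0.4626, -0.0675, 0.1373]
contact_force: [5.7, -3.1, -3.3]
tool mm [ 0.9 -0.5 17.3] x [-0.314  0.949 -0.002] y [0.949 0.314 0.004] z [ 0.004 -0.    -1.   ]
q [-3.050e-01 -2.650e-01  2.066e+00  1.000e-03  1.336e+00 -6.250e-01] pos [ 0.4626 -0.0675  0.1373] F [ 5.74 -3.08 -3.27] T [-0.387 -0.855  0.029] op 0.0309 grip 42.3 t 16.58
```

The height has held constant over 27° of turn while the screw rests on its support, so it is on the land. I'll relax the forces and release.

```bash
python3 -m handwheel '[{"tx":-0.6,"ty":0.6,"tz":0.3,"roll":0},{"tx":0,"ty":0,"tz":0,"roll":-0.08},{"tx":0,"ty":0,"tz":0,"roll":0}]'|sed -n '2p;4p';python3 -c "
from h import *
togo(.4619,-.0669,.120)"; python3 -m handwheel '[{"tx":0,"ty":0,"tz":0,"roll":0},{"tx":0,"ty":0,"tz":0,"roll":0},{"tx":0,"ty":0,"tz":0,"roll":0},{"tx":0,"ty":0,"tz":0,"roll":0},{"tx":0,"ty":0,"tz":0,"roll":0}]' 60;  python3 - <<'E'
from h import *
togo(.4619,-.0669,.22)
q,d=optics.get_image("scene"); cv2.imwrite("pics/d.png",cv2.resize(q[140:210,232:312,::-1],(800,600),interpolation=cv2.INTER_CUBIC))
q=cv2.imread("pics/d.png").astype(int); r=(q[...,2]>150)&(q[...,1]<90)
v,u=np.nonzero(r); print(u.min(),u.max(),v.min(),v.max())
E
```

```text
tool_pos: [0.4628, -0.0676, 0.1372]
contact_force: [5.0, -0.3, -0.5]
tool mm [ 1.  -0.6 17.2] x [-0.388  0.921 -0.001] y [0.921 0.388 0.003] z [ 0.003  0.001 -1.   ]
q [-3.050e-01 -2.620e-01  2.065e+00  1.000e-03  1.337e+00 -7.040e-01] pos [ 0.4628 -0.0676  0.1372] F [ 5.03 -0.35 -0.55] T [-0.143 -0.597  0.11 ] op 0.0308 grip 42.6 t 16.83
t: 17.25
tool_pos: [0.4616, -0.0677, 0.1366]
tool_rot: [-1.738, -2.617, 0.0]
contact_force: [-0.5, -0.5, -0.4]
opening: 0.06
grip_force: 0.0
tool mm [  0.7   0.5 -83.4] x [-0.388  0.922  0.   ] y [ 0.922  0.388 -0.   ] z [-0.  0. -1.]
q [-0.305 -0.262  2.066  0.     1.339 -0.704] pos [ 0.4616 -0.0677  0.1366] F [-0.52 -0.49 -0.43] T [ 0.034  0.011 -0.018] op 0.06 grip 0.0 t 17.25
391 481 201 312
```

View pics/d.png

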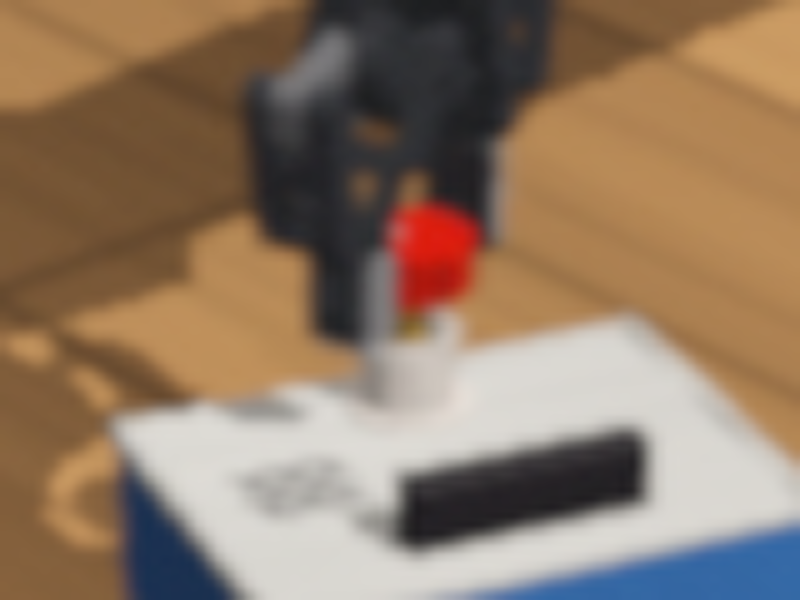

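The knob is up by itself. I'll lift, turn to the bar's direction and move aside, so the top camera can show the white mark and I can check how far the knob turned.

```bash
python3 -m handwheel '[{"tx":0,"ty":0,"tz":-20,"roll":0},{"tx":0,"ty":0,"tz":-30,"roll":0},{"tx":0,"ty":0,"tz":-30,"roll":0},{"tx":0,"ty":0,"tz":0,"roll":-0.11},{"tx":0,"ty":0,"tz":0,"roll":-0.11},{"tx":0,"ty":0,"tz":0,"roll":-0.11},{"tx":0,"ty":0,"tz":0,"roll":-0.11},{"tx":0,"ty":0,"tz":0,"roll":-0.11},{"tx":0,"ty":0,"tz":0,"roll":-0.11},{"tx":0,"ty":0,"tz":0,"roll":-0.11},{"tx":0,"ty":0,"tz":0,"roll":-0.11}]'>/dev/null;  python3 -m handwheel '[{"tx":0,"ty":36,"tz":0,"roll":0},{"tx":0,"ty":36,"tz":0,"roll":0},{"tx":0,"ty":36,"tz":0,"roll":0},{"tx":0,"ty":36,"tz":0,"roll":0},{"tx":0,"ty":36,"tz":0,"roll":0},{"tx":0,"ty":36,"tz":0,"roll":0},{"tx":0,"ty":0,"tz":0,"roll":0}]' 35; python3 - <<'E'
from h import *
togo(.4832,.0025,.1065)
p,d=optics.get_image("top"); cv2.imwrite("pics/e.png",np.hstack([cv2.resize(p[200:260,290:350,::-1],(560,560),interpolation=cv2.INTER_CUBIC)]))
q=p.astype(int); r=(q[...,0]>170)&(q[...,1]<70)&(q[...,2]<70); r[:,:305]=0;r[:,340:]=0;r[:210]=0;r[245:]=0
v,u=np.nonzero(r);print(len(u),u.mean(),v.mean(),d[v,u].min(),np.median(d[v,u]), pt("top",u.mean(),v.mean(),np.median(d[v,u])))
E
```

```text
t: 18.8
tool_pos: [0.5245, 0.1439, 0.2166]
tool_rot: [-0.449, -3.109, -0.004]
contact_force: [-0.6, -0.4, 0.2]
opening: 0.0346
grip_force: 0.0
tool mm [  -0.4 -147.6  109.8] x [-0.959  0.283  0.001] y [0.283 0.959 0.002] z [ 0.     0.002 -1.   ]
q [ 0.13  -0.133  1.818  0.002  1.456 -1.155] pos [0.5245 0.1439 0.2166] F [-0.64 -0.42  0.21] T [-0.035  0.008  0.054] op 0.0346 grip 0.0 t 18.8<stdin>:5: RuntimeWarning: Mean of empty slice.
  ret = ret.dtype.type(ret / rcount)
Traceback (most recent call last):
ValueError: zero-size array to reduction operation minimum which has no identity
```

View pics/e.png

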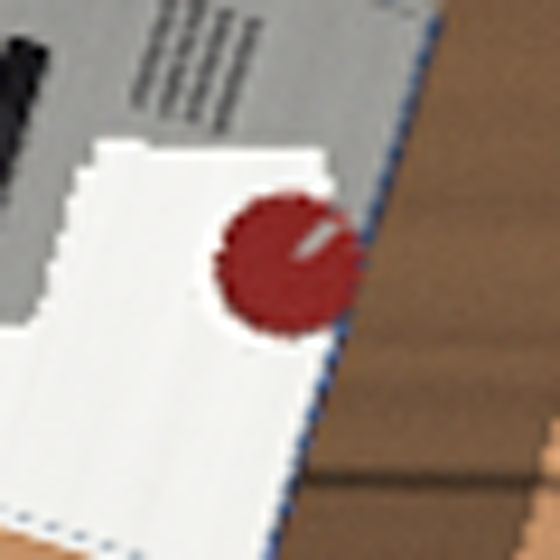

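The mark now points right and up: centre (290,265), tip about (335,230), roughly 40°. It started at about 197°, so the knob turned around 205° with the fingers and did not slip. I'll check the knob's height and whether the cover has moved.

```bash
python3 - <<'E'
from h import *
p,d=optics.get_image("top")
q=p.astype(int); r=(q[...,0]>90)&(q[...,1]<70)&(q[...,2]<70); m=np.zeros_like(r);m[215:240,310:335]=1;r&=m
v,u=np.nonzero(r);dm=np.median(d[v,u]);print(len(u),u.mean(),v.mean(),dm, pt("top",u.mean(),v.mean(),dm))
d0=np.load("pics/top0.npy");p0=cv2.imread("pics/top0.png").astype(int)
r=(p0[...,2]>90)&(p0[...,1]<70)&(p0[...,0]<70)&m;v,u=np.nonzero(r);dm=np.median(d0[v,u]);print(len(u),u.mean(),v.mean(),dm,pt("top",u.mean(),v.mean(),dm))
E
```

```text
157 320.343949044586 228.27388535031847 1.0756658 [ 0.46278534 -0.06343925  0.16366537]
131 321.8396946564886 228.3206106870229 1.089987 [ 0.46354414 -0.06825962  0.14941363]
```

I never saw the 0.5 mm drop, and both the tool and the depth picture put the stem at about 14.0, which is the crest of the thread rather than the land at 13.5. So I'll regrip and wind on until it drops.

```bash
python3 -m handwheel '[{"tx":1,"ty":-36,"tz":0,"roll":0},{"tx":0,"ty":-36,"tz":0,"roll":0},{"tx":0,"ty":-36,"tz":0,"roll":0},{"tx":0,"ty":-36,"tz":0,"roll":0},{"tx":0,"ty":-36,"tz":0,"roll":0},{"tx":0,"ty":-36,"tz":0,"roll":0},{"tx":0,"ty":0,"tz":0,"roll":0},{"tx":0,"ty":0,"tz":0,"roll":0}]' 62 >/dev/null; python3 - <<'E'
from h import *
togo(.4625,-.0628,.1385)
q,d=optics.get_image("scene"); q=q.astype(int); r=(q[...,0]>150)&(q[...,1]<70)&(q[...,2]<70); m=np.zeros_like(r);m[140:200,250:300]=1;r&=m
v,u=np.nonzero(r);print(len(u),u.min(),u.max(),v.min(),v.max()); u0=(u.min()+u.max()+1)/2-.5
c=C["scene"];E=np.linalg.inv(c["extrinsics"])
for a in([.4619,-.067,.155],[.4625,-.0628,.155]):
    k=c["mtx"]@(E[:3,:3]@a+E[:3,3]);print(a,k[:2]/k[2],"seen u",u0)
E
```

```text
tool mm [-0.4  7.6 78.3] x [-0.956  0.293 -0.   ] y [ 0.293  0.956 -0.   ] z [ 0. -0. -1.]
q [-0.311 -0.337  1.988 -0.     1.491 -1.584] pos [ 0.4599 -0.07    0.2168] F [-0.41  0.04 -0.23] T [0.015 0.048 0.036] op 0.062 grip 0.0 t 19.57
90 267 278 165 175
[0.4619, -0.067, 0.155] [272.18059689 168.89495797] seen u 272.5
[0.4625, -0.0628, 0.155] [273.06366425 169.60894736] seen u 272.5
```

```bash
python3 -m handwheel '[{"tx":-0.4,"ty":7,"tz":0,"roll":0},{"tx":0,"ty":0,"tz":30,"roll":0},{"tx":0,"ty":0,"tz":25,"roll":0},{"tx":0,"ty":0,"tz":15,"roll":0},{"tx":0,"ty":0,"tz":8,"roll":0},{"tx":0,"ty":0,"tz":0,"roll":0}]' | sed -n '2p;4p'; python3 -m handwheel '[{"tx":0,"ty":0,"tz":0,"roll":0},{"tx":0,"ty":0,"tz":0,"roll":0},{"tx":0,"ty":0,"tz":0,"roll":0},{"tx":0,"ty":0,"tz":0,"roll":0},{"tx":0,"ty":0,"tz":0,"roll":0},{"tx":0,"ty":0,"tz":0,"roll":0}]' 0 35; python3 -c "
from h import *
togo(.4619,-.0669,.120)"
```

```text
tool_pos: [0.4621, -0.0593, 0.1364]
contact_force: [0.2, -0.0, -0.1]
t: 20.62
tool_pos: [0.4644, -0.0614, 0.1407]
tool_rot: [0.457, 3.105, -0.001]
contact_force: [-1.2, -1.4, 6.0]
opening: 0.0308
grip_force: 34.8
tool mm [ 0.9 -6.  20.7] x [-0.958  0.288 -0.003] y [ 0.288  0.958 -0.   ] z [ 0.003 -0.001 -1.   ]
q [-0.29  -0.265  2.06  -0.     1.343 -1.569] pos [ 0.4644 -0.0614  0.1407] F [-1.2  -1.37  6.05] T [-0.142  0.304  0.033] op 0.0308 grip 34.8 t 20.62
```

```bash
python3 -m handwheel '[{"tx":0,"ty":0,"tz":-0.8,"roll":0},{"tx":0,"ty":0,"tz":0,"roll":-0.06},{"tx":0,"ty":0,"tz":0,"roll":0}]' | sed -n '2p;4p'; python3 -c "
from h import *
togo(.4619,-.0669,.120)"; python3 -m handwheel '[{"tx":0,"ty":0,"tz":0,"roll":-0.06},{"tx":0,"ty":0,"tz":0,"roll":0}]' | sed -n '2p;4p'; python3 -c "
from h import *
togo(.4619,-.0669,.120)"; python3 -m handwheel '[{"tx":0,"ty":0,"tz":0,"roll":-0.06},{"tx":0,"ty":0,"tz":0,"roll":0}]' | sed -n '2p;4p'; python3 -c "
from h import *
togo(.4619,-.0669,.120)"
```

```text
tool_pos: [0.4643, -0.0613, 0.1408]
contact_force: [1.2, -0.9, 5.1]
tool mm [ 1.1 -6.  20.8] x [-0.973  0.229 -0.003] y [ 0.229  0.973 -0.   ] z [ 0.003 -0.001 -1.   ]
q [-0.29  -0.265  2.061  0.     1.343 -1.63 ] pos [ 0.4643 -0.0613  0.1408] F [ 1.22 -0.87  5.14] T [-0.184 -0.085  0.011] op 0.0309 grip 34.9 t 20.87
tool_pos: [0.4642, -0.0613, 0.1407]
contact_force: [0.9, -1.0, 5.1]
tool mm [ 1.4 -5.9 20.7] x [-0.985  0.171 -0.003] y [ 0.171  0.985 -0.   ] z [ 0.003 -0.001 -1.   ]
q [-0.29  -0.265  2.061  0.     1.343 -1.689] pos [ 0.4642 -0.0613  0.1407] F [ 0.93 -1.03  5.11] T [-0.272 -0.039 -0.009] op 0.0309 grip 34.9 t 21.03
tool_pos: [0.4643, -0.0613, 0.1408]
contact_force: [0.8, -1.9, 5.7]
tool mm [ 1.8 -5.8 20.8] x [-0.994  0.112 -0.003] y [ 0.112  0.994 -0.   ] z [ 0.003 -0.001 -1.   ]
q [-0.29  -0.265  2.06   0.     1.343 -1.749] pos [ 0.4643 -0.0613  0.1408] F [ 0.76 -1.92  5.73] T [-0.197 -0.077  0.041] op 0.0307 grip 35.0 t 21.2
```

```bash
cat > s.py <<'E'
from h import *
o=ctrl.get_obs();print("z",o["tool_pos"][2].round(4),"F",o["contact_force"].round(1),"T",o["wrist_torque"].round(3),"q6",o["q"][5].round(3),"e6",o["effort"][5].round(3),"op",round(o["opening"],4))
E
python3 -m handwheel '[{"tx":0,"ty":0,"tz":-0.6,"roll":-0.06},{"tx":0,"ty":0,"tz":0,"roll":0}]' >/dev/null; python3 s.py; python3 -m handwheel '[{"tx":0,"ty":0,"tz":0,"roll":-0.05},{"tx":0,"ty":0,"tz":0,"roll":0}]' >/dev/null; python3 s.py;python3 -m handwheel '[{"tx":0,"ty":0,"tz":0,"roll":-0.05},{"tx":0,"ty":0,"tz":0,"roll":0}]' >/dev/null; python3 s.py
```

```text
z 0.1408 F [ 2.5 -1.4  3. ] T [-0.31  -0.363  0.055] q6 -1.808 e6 -0.327 op 0.0307
z 0.1408 F [ 3.2 -2.7  3.8] T [-0.253 -0.457  0.032] q6 -1.858 e6 -0.259 op 0.0305
z 0.1408 F [ 3.2 -0.4  4.3] T [-0.28  -0.504  0.013] q6 -1.907 e6 -0.299 op 0.0309
```

```bash
python3 -m handwheel '[{"tx":0,"ty":0,"tz":0,"roll":-0.05},{"tx":0,"ty":0,"tz":0,"roll":0}]' >/dev/null; python3 s.py; python3 -m handwheel '[{"tx":0,"ty":0,"tz":0,"roll":-0.05},{"tx":0,"ty":0,"tz":0,"roll":0}]' >/dev/null; python3 s.py
```

```text
z 0.1408 F [ 3.6 -1.4  4.7] T [-0.3   -0.691  0.067] q6 -1.957 e6 -0.277 op 0.0307
z 0.1407 F [ 5.4 -1.1  3.4] T [-0.3   -0.705  0.011] q6 -2.007 e6 -0.27 op 0.0309
```

```bash
python3 -m handwheel '[{"tx":0,"ty":0,"tz":0,"roll":0},{"tx":0,"ty":0,"tz":0,"roll":0}]' >/dev/null; python3 s.py; python3 -m handwheel '[{"tx":0,"ty":0,"tz":0,"roll":0.05},{"tx":0,"ty":0,"tz":0,"roll":0}]' >/dev/null; python3 s.py; python3 -m handwheel '[{"tx":0,"ty":0,"tz":0,"roll":0.05},{"tx":0,"ty":0,"tz":0,"roll":0}]' >/dev/null; python3 s.py
```

```text
z 0.1408 F [ 4.6 -1.6  4.1] T [-0.288 -0.795  0.031] q6 -2.007 e6 0.061 op 0.0305
z 0.1407 F [ 4.7 -2.2  3.8] T [-0.318 -0.871 -0.001] q6 -1.955 e6 0.24 op 0.0311
z 0.1408 F [ 4.5 -1.6  4.9] T [-0.312 -0.833 -0.052] q6 -1.905 e6 0.229 op 0.0307
```

```bash
cat >> s.py <<'E'
import sys; sys.exit(abs(o["wrist_torque"][2])>.11)
E
python3 -m handwheel '[{"tx":0,"ty":0,"tz":-0.3,"roll":-0.05},{"tx":0,"ty":0,"tz":0,"roll":-0.05},{"tx":0,"ty":0,"tz":0,"roll":0}]' 0 20 >/dev/null; python3 s.py && python3 -m handwheel '[{"tx":0,"ty":0,"tz":0,"roll":-0.02},{"tx":0,"ty":0,"tz":0,"roll":-0.02},{"tx":0,"ty":0,"tz":0,"roll":0}]' >/dev/null && python3 s.py && python3 -m handwheel '[{"tx":0,"ty":0,"tz":0,"roll":-0.02},{"tx":0,"ty":0,"tz":0,"roll":-0.02},{"tx":0,"ty":0,"tz":0,"roll":0}]' >/dev/null && python3 s.py && python3 -m handwheel '[{"tx":0,"ty":0,"tz":0,"roll":-0.02},{"tx":0,"ty":0,"tz":0,"roll":-0.02},{"tx":0,"ty":0,"tz":0,"roll":0}]' >/dev/null && python3 s.py && python3 -m handwheel '[{"tx":0,"ty":0,"tz":0,"roll":-0.02},{"tx":0,"ty":0,"tz":0,"roll":-0.02},{"tx":0,"ty":0,"tz":0,"roll":0}]' >/dev/null && python3 s.py
```

```text
z 0.1408 F [ 5.4 -2.3  4.5] T [-0.365 -0.921  0.052] q6 -2.009 e6 -0.258 op 0.0308False
```

```bash
sed -i 's/sys.exit(\(.*\))$/sys.exit(int(\1))/' s.py
python3 -m handwheel '[{"tx":-0.5,"ty":0,"tz":-0.3,"roll":-0.02},{"tx":0,"ty":0,"tz":0,"roll":-0.02},{"tx":0,"ty":0,"tz":0,"roll":0}]' >/dev/null && python3 s.py && python3 -m handwheel '[{"tx":0,"ty":0,"tz":0,"roll":-0.02},{"tx":0,"ty":0,"tz":0,"roll":-0.02},{"tx":0,"ty":0,"tz":0,"roll":0}]' >/dev/null && python3 s.py && python3 -m handwheel '[{"tx":0,"ty":0,"tz":0,"roll":-0.02},{"tx":0,"ty":0,"tz":0,"roll":-0.02},{"tx":0,"ty":0,"tz":0,"roll":0}]' >/dev/null && python3 s.py && python3 -m handwheel '[{"tx":0,"ty":0,"tz":0,"roll":-0.02},{"tx":0,"ty":0,"tz":0,"roll":-0.02},{"tx":0,"ty":0,"tz":0,"roll":0}]' >/dev/null && python3 s.py
```

```text
z 0.1408 F [ 4.6 -2.1  2.4] T [-0.44  -0.756  0.057] q6 -2.048 e6 -0.103 op 0.0309
z 0.1408 F [ 4.9 -1.6  2.9] T [-0.397 -0.793  0.023] q6 -2.088 e6 -0.12 op 0.0306
z 0.1408 F [ 4.  -2.2  2.7] T [-0.398 -0.756  0.028] q6 -2.128 e6 -0.114 op 0.0309
z 0.1408 F [ 4.6 -0.8  3.6] T [-0.443 -0.787 -0.065] q6 -2.168 e6 -0.138 op 0.0309
```

```bash

python3 -m handwheel '[{"tx":0,"ty":0,"tz":0,"roll":-0.02},{"tx":0,"ty":0,"tz":0,"roll":0}]' >/dev/null && python3 s.py && python3 -m handwheel '[{"tx":0,"ty":0,"tz":0,"roll":-0.02},{"tx":0,"ty":0,"tz":0,"roll":0}]' >/dev/null && python3 s.py && python3 -m handwheel '[{"tx":0,"ty":0,"tz":0,"roll":-0.02},{"tx":0,"ty":0,"tz":0,"roll":0}]' >/dev/null && python3 s.py && python3 -m handwheel '[{"tx":0,"ty":0,"tz":0,"roll":-0.02},{"tx":0,"ty":0,"tz":0,"roll":-0.02},{"tx":0,"ty":0,"tz":0,"roll":0}]' >/dev/null && python3 s.py && python3 -m handwheel '[{"tx":0,"ty":0,"tz":0,"roll":-0.02},{"tx":0,"ty":0,"tz":0,"roll":-0.02},{"tx":0,"ty":0,"tz":0,"roll":0}]' >/dev/null && python3 s.py
```

```text
z 0.1408 F [ 3.9 -2.7  3.5] T [-0.336 -0.726  0.024] q6 -2.188 e6 -0.122 op 0.0305
z 0.1408 F [ 4.9 -2.2  3.6] T [-0.408 -0.742 -0.026] q6 -2.208 e6 -0.121 op 0.0309
z 0.1408 F [ 4.5 -1.7  4.1] T [-0.34  -0.779  0.   ] q6 -2.228 e6 -0.106 op 0.031
z 0.1408 F [ 5.1 -2.4  4.5] T [-0.358 -0.756 -0.014] q6 -2.268 e6 -0.125 op 0.0308
z 0.1408 F [ 4.8 -2.3  4.3] T [-0.383 -0.801 -0.044] q6 -2.308 e6 -0.171 op 0.0307
```

```bash
python3 -m handwheel '[{"tx":0,"ty":0,"tz":0,"roll":0},{"tx":0,"ty":0,"tz":0,"roll":0},{"tx":0,"ty":0,"tz":0,"roll":0},{"tx":0,"ty":0,"tz":-35,"roll":0},{"tx":0,"ty":0,"tz":-35,"roll":0},{"tx":0,"ty":0,"tz":0,"roll":0},{"tx":25,"ty":30,"tz":0,"roll":0},{"tx":25,"ty":30,"tz":0,"roll":0},{"tx":25,"ty":30,"tz":0,"roll":0},{"tx":25,"ty":30,"tz":0,"roll":0},{"tx":0,"ty":0,"tz":0,"roll":0},{"tx":0,"ty":0,"tz":0,"roll":0}]' 62 40 >/dev/null; python3 - <<'E'
from h import *
togo(.4832,.0025,.1065)
p,d=optics.get_image("top"); cv2.imwrite("pics/f.png",cv2.resize(p[200:260,290:350,::-1],(560,560),interpolation=cv2.INTER_CUBIC))
q=p.astype(int); r=(q[...,0]>90)&(q[...,1]<70)&(q[...,2]<70); m=np.zeros_like(r);m[215:240,305:335]=1;r&=m
v,u=np.nonzero(r);dm=np.median(d[v,u]);print(len(u),u.mean(),v.mean(),dm, pt("top",u.mean(),v.mean(),dm))
g=(q.min(2)>130)&(abs(np.arange(560)[None]-u.mean())<6)&(abs(np.arange(420)[:,None]-v.mean())<6); print(np.argwhere(g))
E
```

```text
tool mm [-145.5  -72.4  104.4] x [-0.901 -0.434 -0.002] y [-0.434  0.901 -0.002] z [ 0.003 -0.001 -1.   ]
q [-0.219 -0.796  2.286  0.     1.648 -2.239] pos [0.3204 0.0046 0.2104] F [-0.15 -0.28  0.  ] T [0.018 0.008 0.022] op 0.0621 grip 0.0 t 25.78
140 318.48571428571427 227.65714285714284 1.0758312 [ 0.46403879 -0.05942235  0.1635773 ]
[[222 318]
 [222 319]
 [222 320]
 [222 324]
 [223 318]
 [223 319]
 [223 320]
 [224 318]
 [224 319]
 [224 320]
 [225 318]
 [225 319]
 [226 318]
 [226 319]
 [233 313]]
```

View pics/f.png

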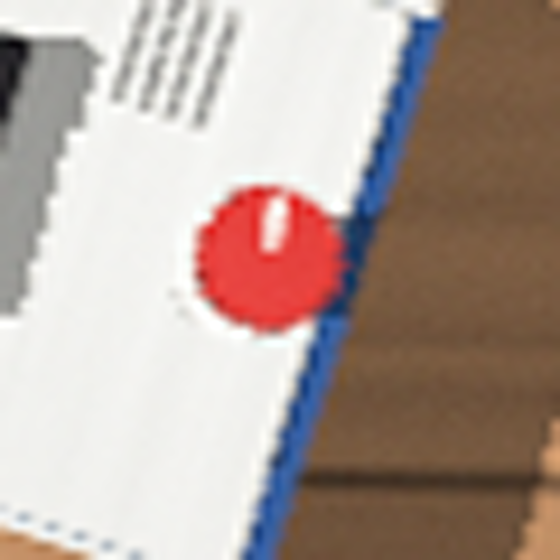

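The mark now points at about 81° (centre (268,258), tip (278,210)). The knob has turned about 248° in all with the fingers, and it stays up at the same height. The extra turning was flat and free, so it is well onto the land. The cover has drifted about 9 mm open. I'll line up with the bar.

```bash
python3 -m handwheel '[{"tx":0,"ty":0,"tz":0,"roll":0.106},{"tx":0,"ty":0,"tz":0,"roll":0.106},{"tx":0,"ty":0,"tz":0,"roll":0.106},{"tx":0,"ty":0,"tz":0,"roll":0.106},{"tx":0,"ty":0,"tz":0,"roll":0.106},{"tx":0,"ty":0,"tz":0,"roll":0.106},{"tx":0,"ty":0,"tz":0,"roll":0.106},{"tx":0,"ty":0,"tz":0,"roll":0}]' 40 60 >/dev/null; python3 - <<'E'
from h import *
p,d=optics.get_image("top")
vv,uu=np.mgrid[190:260,255:335]
P=np.array([pt("top",a,b,d[b,a]) for a,b in zip(uu.ravel(),vv.ravel())])
col=p[vv.ravel(),uu.ravel()].astype(int)
B=P[(P[:,2]>.120)&(P[:,2]<.137)&(col.max(1)<70)]; r=cv2.minAreaRect((B[:,:2]*1000).astype(np.float32)); print(len(B),B.mean(0),r)
togo(r[0][0]/1000,r[0][1]/1000,.107)
E
```

```text
133 [0.48627861 0.00989433 0.12777142] ((486.5575866699219, 9.828268051147461), (9.293389320373535, 68.32691955566406), 72.60713958740234)
tool mm [-156.2   53.4  102.4] x [-0.958  0.288  0.004] y [ 0.288  0.958 -0.   ] z [-0.003  0.001 -1.   ]
q [-0.221 -0.784  2.281 -0.     1.648 -1.5  ] pos [0.322  0.0036 0.21  ] F [-0.84  0.17 -0.33] T [-0.028  0.036 -0.003] op 0.04 grip 0.0 t 26.55
```

```bash
python3 -m handwheel '[{"tx":-31,"ty":10.8,"tz":0,"roll":0},{"tx":-31,"ty":10.8,"tz":0,"roll":0},{"tx":-31,"ty":10.8,"tz":0,"roll":0},{"tx":-31,"ty":10.8,"tz":0,"roll":0},{"tx":-31,"ty":10.8,"tz":0,"roll":0},{"tx":0,"ty":0,"tz":0,"roll":0},{"tx":0,"ty":0,"tz":0,"roll":0},{"tx":0,"ty":0,"tz":30,"roll":0},{"tx":0,"ty":0,"tz":30,"roll":0},{"tx":0,"ty":0,"tz":0,"roll":0},{"tx":0,"ty":0,"tz":0,"roll":0}]' 40 60 >/dev/null; python3 -c "
from h import *
togo(.4855,.0107,.107)"
```

```text
tool mm [-1.9  0.5 42.1] x [-0.957  0.289  0.005] y [ 0.289  0.957 -0.001] z [-0.005  0.001 -1.   ]
q [-0.132 -0.226  2.014 -0.     1.358 -1.409] pos [0.4837 0.0108 0.1491] F [-0.25 -0.39 -0.18] T [-0.04  -0.051 -0.027] op 0.04 grip 0.0 t 27.47
```

```bash
python3 -m handwheel '[{"tx":-1,"ty":0,"tz":20,"roll":0},{"tx":0,"ty":0,"tz":13,"roll":0},{"tx":0,"ty":0,"tz":9,"roll":0},{"tx":0,"ty":0,"tz":0,"roll":0},{"tx":0,"ty":0,"tz":0,"roll":0}]' |sed -n '2p;4p'; python3 -m handwheel '[{"tx":0,"ty":0,"tz":0,"roll":0},{"tx":0,"ty":0,"tz":0,"roll":0},{"tx":0,"ty":0,"tz":0,"roll":0},{"tx":0,"ty":0,"tz":0,"roll":0},{"tx":0,"ty":0,"tz":0,"roll":0},{"tx":0,"ty":0,"tz":0,"roll":0}]' 0 40
```

```text
tool_pos: [0.4871, 0.0103, 0.11]
contact_force: [-0.7, -0.3, -0.3]
t: 28.38
tool_pos: [0.4875, 0.01, 0.1104]
tool_rot: [0.46, 3.106, -0.001]
contact_force: [-2.0, -1.1, 5.9]
opening: 0.0108
grip_force: 42.2
```

```bash
python3 -m handwheel '[{"tx":0,"ty":3,"tz":-0.5,"roll":0},{"tx":0,"ty":6,"tz":0,"roll":0},{"tx":0,"ty":9,"tz":0,"roll":0},{"tx":0,"ty":0,"tz":0,"roll":0}]'; python3 -m handwheel '[{"tx":0,"ty":9,"tz":0,"roll":0},{"tx":0,"ty":9,"tz":0,"roll":0},{"tx":0,"ty":9,"tz":0,"roll":0},{"tx":0,"ty":9,"tz":0,"roll":0},{"tx":0,"ty":9,"tz":0,"roll":0},{"tx":0,"ty":9,"tz":0,"roll":0},{"tx":0,"ty":0,"tz":0,"roll":0},{"tx":0,"ty":0,"tz":0,"roll":0}]'; python3 -c "
from h import *
togo(.4835+.1*.292,.0027+.1*.956,.110)"
```

```text
t: 28.72
tool_pos: [0.4933, 0.0289, 0.1104]
tool_rot: [0.459, 3.105, 0.002]
contact_force: [1.2, 1.5, 5.6]
opening: 0.011
grip_force: 42.1
t: 29.38
tool_pos: [0.5092, 0.0803, 0.1104]
tool_rot: [0.458, 3.104, 0.003]
contact_force: [4.6, 1.9, 4.7]
opening: 0.0108
grip_force: 42.1
tool mm [ 1.8 18.3  0.5] x [-0.957  0.289 -0.004] y [0.289 0.957 0.003] z [ 0.004  0.002 -1.   ]
q [ 0.011 -0.107  1.978  0.002  1.266 -1.267] pos [0.5092 0.0803 0.1104] F [4.56 1.94 4.7 ] T [ 0.134 -0.606 -0.22 ] op 0.0108 grip 42.1 t 29.38
```

Force is small and about 18 mm remain. I'll go on to the stop gently.

```bash
python3 -m handwheel '[{"tx":-0.5,"ty":5,"tz":0,"roll":0},{"tx":0,"ty":5,"tz":0,"roll":0},{"tx":0,"ty":4,"tz":0,"roll":0},{"tx":0,"ty":0,"tz":0,"roll":0},{"tx":0,"ty":0,"tz":0,"roll":0}]'|sed -n '2p;4p'; python3 -m handwheel '[{"tx":0,"ty":1,"tz":0,"roll":0},{"tx":0,"ty":1,"tz":0,"roll":0},{"tx":0,"ty":1,"tz":0,"roll":0},{"tx":0,"ty":0,"tz":0,"roll":0}]'|sed -n '2p;4p';  python3 -m handwheel '[{"tx":0,"ty":1,"tz":0,"roll":0},{"tx":0,"ty":1,"tz":0,"roll":0},{"tx":0,"ty":0,"tz":0,"roll":0}]'|sed -n '2p;4p'
```

```text
tool_pos: [0.513, 0.0925, 0.1104]
contact_force: [2.9, 0.8, 6.9]
tool_pos: [0.5136, 0.0948, 0.1104]
contact_force: [0.7, -2.0, 6.9]
tool_pos: [0.5138, 0.0955, 0.1104]
contact_force: [-1.0, -7.0, 8.9]
```

```bash
python3 -m handwheel '[{"tx":0,"ty":1,"tz":0,"roll":0},{"tx":0,"ty":1,"tz":0,"roll":0},{"tx":0,"ty":0,"tz":0,"roll":0},{"tx":0,"ty":0,"tz":0,"roll":0}]'|sed -n '2p;4p'; python3 -m handwheel '[{"tx":0,"ty":-1.5,"tz":0,"roll":0},{"tx":0,"ty":0,"tz":0,"roll":0}]'|sed -n '2p;4p'
```

```text
tool_pos: [0.5139, 0.0955, 0.1104]
contact_force: [-3.4, -13.8, 11.6]
tool_pos: [0.5139, 0.0954, 0.1104]
contact_force: [-2.3, -7.6, 9.9]
```

```bash
python3 -m handwheel '[{"tx":0,"ty":-0.8,"tz":0,"roll":0},{"tx":0,"ty":0,"tz":0,"roll":0},{"tx":0,"ty":0,"tz":0,"roll":0},{"tx":0,"ty":0,"tz":0,"roll":0}]' 40 >/dev/null; python3 -m handwheel '[{"tx":0,"ty":0,"tz":-15,"roll":0},{"tx":0,"ty":0,"tz":-30,"roll":0},{"tx":0,"ty":0,"tz":-30,"roll":0},{"tx":0,"ty":0,"tz":-30,"roll":0},{"tx":0,"ty":0,"tz":0,"roll":0},{"tx":35,"ty":0,"tz":0,"roll":0},{"tx":35,"ty":0,"tz":0,"roll":0},{"tx":35,"ty":0,"tz":0,"roll":0},{"tx":35,"ty":0,"tz":0,"roll":0},{"tx":20,"ty":0,"tz":0,"roll":0},{"tx":0,"ty":0,"tz":0,"roll":0},{"tx":0,"ty":0,"tz":0,"roll":0}]'; python3 - <<'E'
from h import *
p,d=optics.get_image("top"); cv2.imwrite("pics/g.png",cv2.resize(p[150:280,180:350,::-1],None,fx=4.5,fy=4.5,interpolation=cv2.INTER_CUBIC))
vv,uu=np.mgrid[170:260,210:335]
P=np.array([pt("top",a,b,d[b,a]) for a,b in zip(uu.ravel(),vv.ravel())])
col=p[vv.ravel(),uu.ravel()].astype(int)
B=P[(P[:,2]>.120)&(P[:,2]<.137)&(col.max(1)<70)]; r=cv2.minAreaRect((B[:,:2]*1000).astype(np.float32)); print(len(B),B.mean(0),r)
K=P[(col[:,0]>90)&(col[:,1:].max(1)<70)&(P[:,2]>.14)]; print("knob",len(K),K.mean(0),np.median(K[:,2]))
print("bar disp",np.linalg.norm(B.mean(0)[:2]-[.4835,.0032]))
E
```

```text
t: 32.22
tool_pos: [0.3595, 0.1438, 0.2137]
tool_rot: [0.457, 3.108, 0.0]
contact_force: [0.1, 0.1, -0.2]
opening: 0.0399
grip_force: 0.0
140 [0.51257995 0.09903559 0.12763428] ((498.7330322265625, 122.93826293945312), (48.803489685058594, 110.78465270996094), 30.22218894958496)
knob 234 [0.44554429 0.06916576 0.34065505] 0.33300166633052
bar disp 0.1001504076019901
```

View pics/g.png

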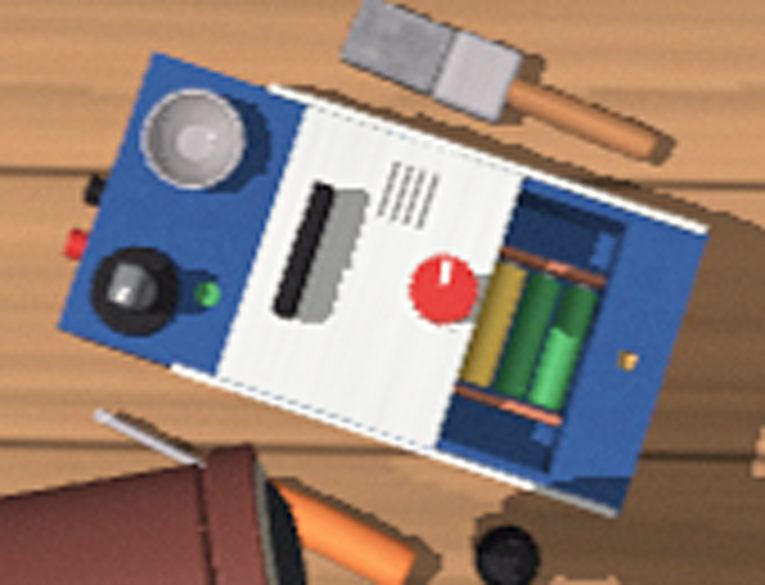

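The cover is fully open: the bar has moved 100 mm to crop (303,250), the batteries show, and the knob at (443,288) still has its mark up. Dimmer and bowl are unchanged. Last, I'll check the knob's height, which also tells whether it is parked.

```bash
python3 - <<'E'
from h import *
p,d=optics.get_image("top")
u0,v0=180+443/4.5,150+288/4.5
Z=[pt("top",u,v,d[v,u]) for v in range(int(v0)-4,int(v0)+5) for u in range(int(u0)-4,int(u0)+5)]
Z=np.array(Z);print(np.median(Z,0),Z[:,2].std())
d0=np.load("pics/top0.npy")
Z=np.array([pt("top",u,v,d0[v,u]) for v in range(225,233) for u in range(318,326)]);print(np.median(Z,0),Z[:,2].std())
print(ctrl.get_obs()["t"])
E
```

```text
[0.49175799 0.02850603 0.16352707] 0.1186398397078653
[ 0.46315904 -0.06751532  0.14932857] 0.0022086492557331773
32.3167
```

```bash
python3 -c "
from station import ctrl
print(ctrl.finish_job())"
```

```text
the job is handed in; nothing more can be done
None
```

The job is handed in: the red screw stays up by itself after about 250° counter-clockwise and the cover is open to its stop (100 mm by camera), but I never clearly felt the 0.5 mm drop or the end stop, so that it is parked on the land is inferred from the long flat turn; the cover also drifted about 8 mm open during winding, and the pull briefly ran slightly over 8 N, well under the 30 N limit.

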